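# Unhook the cutlery caddy from the drying shelf and stand it in its drip tray

## Task

The empty cutlery caddy stands with its lugs on the rack's rail and its rear bar is caught behind the two deep upturned hooks under the little drying shelf. Ease it off gently: lift it until the bar is past the hook tips, draw it out towards you through the narrow gap under the shelf keeping it level and without forcing hooks or shelf, then lower it gently into its drip tray, upright and fully home. Leave everything else where it stands.

Things in the scene. Friction and masses are not known exactly. Their poses are not given: they have to be found in the camera images.
- caddy: White plastic cutlery caddy, open-topped box 110 mm deep (its x) by 120 mm wide (its y), rim at 110 mm; held with its underside 63 mm above the worktop. Mass 0.18 to 0.34 kg, nearly balanced under its handle. Origin: centre of its underside, z up. +x points to its back (towards the rack), where the hang bar is; -x to its front. May be set in the tray either way round.
- caddy_handle (a point): Centre of the caddy's handle, 152 mm above the caddy's origin, axes as the caddy's: a level bar 80 mm long along x, 12 mm thick (y) and 18 mm high, on two posts over the middle of the caddy, its underside 33 mm above the rim. Can be pinched across y from above.
- caddy_bar (a point): Middle of the caddy's hang bar: round steel rod 8 mm thick, 104 mm long along y, 80 mm behind (+x) and 105 mm above the caddy's origin, 25 mm off the back wall, on wire brackets at its two ends. It sits in both hooks and leans forward against their tines: the caddy's weight rests on two lugs low on its back, which stand on the rack's rail.
- rack: Steel drying rack fixed on the worktop: feet and rear uprights at y = +-118 mm, and a steel shelf 226 mm wide (spice jar and tea box on it), front edge x = -60 mm. Hand-clamped, its underside is anywhere from 190 to 226 mm up, not measured: feel for it. Its springy front gives about 0.15 mm per N. Origin: centre of the footprint, z up; -x is the front, where the caddy comes out.
- rack_rail (a point): Middle of the rack's cross rail, on its top (x = -69, z = 92 mm from the rack's origin; axes as the rack's). Above it, under the shelf and fixed to it, two flat J-hooks 14 mm wide at y = +-30 mm: tine from x = -52 to -56 mm, 54 mm deep, 14 mm from tine to shank. From tine tip to shelf underside is only 10 mm, for the 8 mm bar. The bar is clear of the tines 14 mm further forward than it stood.
- drip_tray: White plastic drip tray fixed on the worktop, outside 128 mm (its x) by 138 mm (its y), rim 16 mm high, a small pouring lip on its -x side. Inside 114 by 124 mm: 2 mm of play all round the caddy, whose x lies along the tray's x, either way round. Ribs on its floor, tops 7 mm above the worktop, carry the caddy. Origin: centre of its underside, z up.
- honey_jar: Honey jar, 58 mm across, 95 mm tall, on the worktop to the left of the rack; origin at the centre of its underside. Not to be disturbed.
- small_tin: Food tin, 57 mm across, 72 mm tall, on the worktop to the right of the rack, behind the tray; origin at the centre of its underside. Not to be disturbed.
- espresso_cup: White patterned espresso cup, 58 mm across with a handle, 49 mm tall, on the worktop behind the tray, to the right; origin under the cup. Not to be disturbed.

How it is judged:
By the outcome, as a careful person would: the job done as asked, in the order asked, and still so for the second after the job is handed in, with the robot touching nothing.
It also fails if it takes over 69 s, if anything falls off the work surface, if the arm or the gripper's body presses on something with over 40 N, if the wrist force passes 120 N, or if a joint passes its speed limit or range.

## Robot

A 6-joint arm with a two-finger parallel gripper is mounted at the origin on a cart in front of the work surface, level with it; the furniture and walls round the work are solid. World frame = base frame: x ahead of the robot, y to its left, z up, the work surface at z = 0. Lengths are in m, angles in rad, forces in N, time in s.
With the tool pointing down it reaches from about 0.425 to 0.95 m from the base axis. Payload 3.5 kg.
Tool frame: the origin (TCP) lies at the very end of the fingers, on their centre line; the grasp point (between the pads) lies 19 mm behind it; z points along the fingers, y is the line along which they close (so a half turn about z gives the same grasp; the last joint's range is limited). The gripper opens to 85 mm and grips with 20 to 120 N. Pads are 22 mm wide; open, the fingers measure 114 mm over their backs; the gripper's body (76 mm by 85 mm) begins 54 mm behind the grasp point. The pads swing forward as they close: fully open they stand 13 mm farther back than shut.
Start: joints at [1.004, 0.286, 1.577, -0, 1.279, -0.15], TCP at [0.273, 0.617, 0.231] pointing down, gripper open.
Joint ranges: [-2.77, 2.77], [-0.9, 2.22], [0.21, 2.48], [-1.53, 4.67], [0.24, 2.81], [-2.84, 2.84]. Speed limits (rad/s): [2.79, 2.79, 3.14, 3.14, 3.14, 3.14].

## Interface

Orientations are given as a unit quaternion [x, y, z, w].
In Python, from plant import ctrl gives the robot as it stands.
- The arm moves only by the tool carry_out, never from a script. Its argument "deltas" is one flat list of numbers, 6 for each row, row after row: the shift along the tool's x, y, z in m, then the turn, a rotation vector about the tool's x, y, z in rad. A call has 1 to 5 rows; each row is the pose to reach, as a shift and turn from the pose commanded when the call began, along the tool's axes at that moment; what a row does not reach only later rows make up. A row lasts 1/8 s, in which the tool goes at most 62.5 mm and 10.7 degrees, less where a joint would pass 70% of its speed; a pose out of reach is approached as far as the arm can. A call with a gripper value outside its range is refused whole. "grip" is the opening in per cent of the stroke, from 0 (shut) to 100 (fully open), set as the call begins (left out, the last holds). The fingers move at their own pace and stop on an object; "grip_force" is the grip in N (left out, the last holds). Time passes only in rows, so rows that repeat a pose let the fingers close. It gives the time, the measured TCP pose, the force, the opening and the grip force at its end, in the units of the state.
- ctrl.get_state(): the state, without advancing time (a new reading comes with each control period).
- ctrl.read_camera(name): name is "scene" or "top"; returns (picture, depth): 420x560x3 uint8, red, green, blue; 420x560 float32, m along the optical axis (not along the pixel's ray), 0 where there is no reading.
- ctrl.camera_model(name): a dict with "intrinsics" (3x3 intrinsics, pixels), "extrinsics" (4x4, takes a point from world to camera coordinates). Camera axes: x right, y down, z forward; pixel columns grow to the right and rows downward; lengths in m; the calibration is good to about 2 mm. A picture is of the moment at which its call begins. camera_model takes no time and is no camera call.
- ctrl.sign_off(): hands the job in; it is judged then, once.
Trained networks look in the newest picture that a camera, given by its name, has taken for a name from the list of things; names that differ only in an ending like _2 or _b are one class to them, and where a whole thing is asked for, a point or a joint stands for the part that bears it (a point fixed in the world has none). Each returns a list of dicts, best first, with "score" (0 to 1); they miss things now and then, are a little off and sometimes report something else, mostly with a low value. They report only what shows in the picture. A call takes as long as a camera call.
- ctrl.find_in(camera, query): "uv" ([column, row] in pixels, amid what is visible of it).
The state is a dict: "time": time; "qpos": joint angles; "dq": joint speeds; "joint_efforts": joint torques, N m; "eef_pos": TCP position; "tcp_rot": TCP orientation; "contact_force": force on the tool from outside, world axes, zero at the start; "wrist_torque": the same for the moment, N m; "opening": opening from 0.0 (shut) to 1.0 (fully open); "finger_force": force on a finger pad.
Only numpy, scipy, OpenCV 4.12 (cv2) and the standard library are available. Lean on these libraries where they do the work, as an engineer would, in place of code of your own. Each camera call takes 0.05 s, during which the arm holds its last target. There are 200 camera calls.

## Working session

There is one attempt and no reset: what is moved stays moved. The work goes in short steps, Python scripts to look and compute and a tool call to move; the robot and the scene stay as the last step left them, time stands still between calls to the robot, and variables do not carry over. Pictures are saved under pics/ and viewed, at most 10 in all, crops included, and the job is handed in when it is done.

Besides the shell and the picture viewer there is one more tool, called after "Emit:" by a JSON object that holds its "op" and its "data". carry_out: Moves the arm, as the interface text tells. Its arguments: {"type":"object","properties":{"deltas":{"type":"array"},"grip":{"type":"number"},"grip_force":{"type":"number"}},"required":["deltas"]}

```bash
ls; mkdir -p pics; cat > h.py <<'E'
import numpy as np, cv2
from plant import ctrl
def cam(n):
    m=ctrl.camera_model(n); return np.array(m["intrinsics"]),np.array(m["extrinsics"])
def unproj(n,uv,d):
    K,T=cam(n); uv=np.atleast_2d(uv).astype(float); d=np.atleast_1d(d)
    p=np.c_[(uv[:,0]-K[0,2])/K[0,0]*d,(uv[:,1]-K[1,2])/K[1,1]*d,d]
    return (p-T[:3,3])@T[:3,:3]
def cloud(n,D):
    v,u=np.mgrid[:D.shape[0],:D.shape[1]]
    return unproj(n,np.c_[u.ravel(),v.ravel()],D.ravel()).reshape(*D.shape,3)
def proj(n,P):
    K,T=cam(n); p=np.atleast_2d(P)@T[:3,:3].T+T[:3,3]; p=p@K.T; return p[:,:2]/p[:,2:]
E
python3 - <<'E'
from h import *
for n in("scene","top"):
    I,D=ctrl.read_camera(n); cv2.imwrite(f"pics/{n}0.png",I[:,:,::-1]); np.save(f"{n}0.npy",D)
    C=cloud(n,D)
    K,T=cam(n); print(n,"campos",(-T[:3,:3].T@T[:3,3]).round(3))
    for q in["caddy","caddy_handle","caddy_bar","rack","rack_rail","drip_tray","honey_jar","small_tin","espresso_cup"]:
        for r in ctrl.find_in(n,q)[:2]:
            u,v=np.round(r["uv"]).astype(int); print(q,r["uv"],round(r["score"],2),C[v,u].round(3))
s=ctrl.get_state();print(s)
E
```

```text
pics
scene campos [ 0.025 -0.856  1.036]
caddy [233.8, 200.4] 0.62 [0.472 0.096 0.142]
caddy_handle [238.1, 203.9] 0.56 [0.46  0.042 0.169]
caddy_handle [273.4, 166.7] 0.21 [0.604 0.052 0.25 ]
caddy_bar [238.2, 203.9] 0.86 [0.46  0.042 0.169]
caddy_bar [273.2, 165.9] 0.18 [0.605 0.053 0.253]
rack [273.7, 165.7] 0.6 [0.607 0.05  0.254]
rack_rail [271.8, 167.3] 0.83 [0.601 0.053 0.251]
drip_tray [323.8, 303.9] 0.95 [ 0.527 -0.333  0.005]
honey_jar [237.9, 204.1] 0.73 [0.46  0.042 0.169]
honey_jar [239.9, 170.5] 0.66 [0.6   0.283 0.098]
small_tin [320.5, 250.1] 0.87 [ 0.613 -0.199  0.07 ]
espresso_cup [378.0, 298.4] 0.95 [ 0.672 -0.412  0.011]
top campos [ 0.513 -0.082  1.305]
caddy [228.3, 233.8] 0.94 [0.482 0.1   0.16 ]
caddy [231.5, 183.8] 0.51 [0.616 0.069 0.316]
caddy_bar [231.8, 232.8] 0.71 [0.484 0.096 0.104]
caddy_bar [392.6, 185.1] 0.34 [ 0.658 -0.427  0.013]
rack [230.9, 231.9] 0.74 [0.488 0.096 0.129]
rack [234.2, 185.8] 0.69 [0.611 0.064 0.314]
rack_rail [233.6, 190.5] 0.67 [0.601 0.064 0.316]
drip_tray [362.6, 225.4] 0.7 [ 0.521 -0.33   0.008]
honey_jar [175.5, 189.1] 0.96 
[... 168 characters left out ...]
25  0.009]
{'time': 1.0, 'qpos': array([ 1.00399070e+00,  2.86284046e-01,  1.57669411e+00, -2.48375265e-05,
        1.27860402e+00, -1.50018731e-01]), 'dq': array([ 0.00234043,  0.000193  , -0.00130155, -0.00147188,  0.00087949,
       -0.00110489]), 'joint_efforts': array([-1.43667744e-04, -4.05971038e+01, -2.92947042e+01, -1.00470247e-04,
        5.32614067e-04,  2.52972043e-06]), 'eef_pos': array([0.27323936, 0.6172094 , 0.23133871]), 'tcp_rot': array([2.06884873e-01, 9.78365294e-01, 7.36692904e-07, 1.29753503e-05]), 'contact_force': array([0.83944064, 0.98407992, 0.29817118]), 'wrist_torque': array([0.00926121, 0.02949524, 0.01793411]), 'finger_force': 0.0, 'opening': 0.9981480693946508}
```

```bash
python3 - <<'E'
import cv2
a=cv2.imread("pics/top0.png")[120:290,130:430]; b=cv2.imread("pics/scene0.png")[110:340,180:440]
cv2.imwrite("pics/top0c.png",cv2.resize(a,None,fx=2.6,fy=2.6,interpolation=2)); cv2.imwrite("pics/scene0c.png",cv2.resize(b,None,fx=2.6,fy=2.6,interpolation=2))
E
```

```text
(no output)
```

View pics/top0c.png

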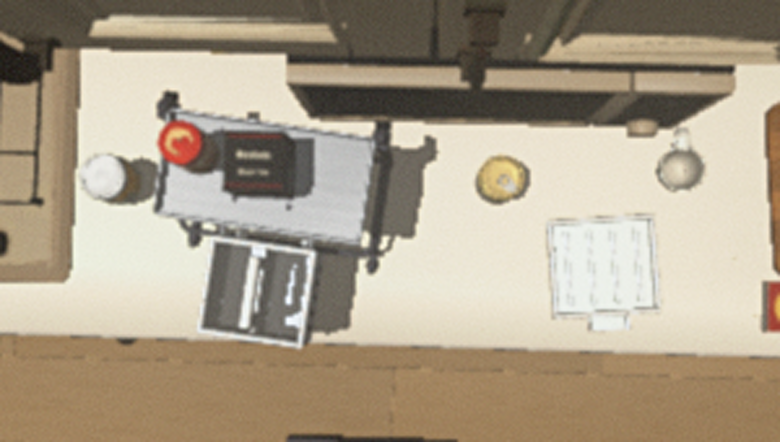

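View pics/scene0c.png

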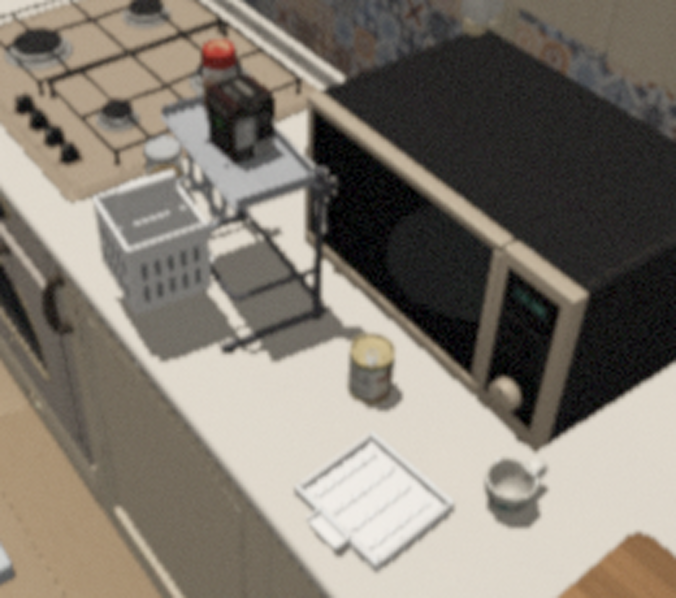

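The top crop shows the caddy rim at full-image px (~208–252, 211–253), with the handle at about (227, 230). The tray is at about (341–384, 203–245) with its lip facing the robot. The scene crop agrees, and the rack is turned slightly clockwise. Next I fit the poses.

```bash
cat >> h.py <<'E'
def rect(P):
    (c,s,a)=cv2.minAreaRect((P[:,:2]*1000).astype(np.float32)); return np.round(c,1),np.round(s,1),round(a,1),len(P)
E
python3 - <<'E'
from h import *
R=None
for n in("top","scene"):
    D=np.load(n+"0.npy"); C=cloud(n,D); x,y,z=C[...,0],C[...,1],C[...,2]
    ok=D>0
    def reg(x0,x1,y0,y1,z0,z1): return C[ok&(x>x0)&(x<x1)&(y>y0)&(y<y1)&(z>z0)&(z<z1)]
    H=reg(.40,.53,.02,.17,.205,.24); print(n,"handle",rect(H),np.median(H,0).round(4),np.percentile(H[:,2],[50,95]).round(4))
    m=(x>.38)&(x<.57)&(y>.0)&(y<.2)&(z>.16)&(z<.185)&ok; P=C[m]; print("rim",rect(P),np.median(P[:,2]))
    P=reg(.44,.61,-.45,-.22,.010,.022); print("trayrim",rect(P)); P=reg(.42,.61,-.45,-.22,.003,.03);print("tray",rect(P))
    S=reg(.53,.8,-.1,.27,.19,.255); print("shelf",rect(S),np.percentile(S[:,2],[5,25,50,75,95]).round(4))
s=ctrl.get_state()
from scipy.spatial.transform import Rotation as Ro
print(Ro.from_quat(s["tcp_rot"]).as_matrix().round(3))
E
```

```text
top handle (array([489.1,  97.3]), array([12.8, 79.9]), 82.0, 135) [0.4893 0.0964 0.2233] [0.2233 0.227 ]
rim (array([494.8,  97.1]), array([122.9, 123.2]), 83.4, 375) 0.17490471040683228
trayrim (array([ 522.2, -325.2]), array([145.6, 139.1]), 5.4, 455)
tray (array([ 516.9, -334.9]), array([229. , 185.9]), 89.6, 1803)
shelf (array([627.4,  51.6]), array([164. , 302.1]), 0.1, 2760) [0.2246 0.2288 0.2305 0.2328 0.2465]
scene handle (array([487.4,  98. ]), array([16.9, 79.5]), 85.2, 144) [0.4869 0.0947 0.2197] [0.2197 0.226 ]
rim (array([502.4,  94.2]), array([128.7, 140.1]), 83.1, 430) 0.17101249672787344
trayrim (array([ 521.7, -325. ]), array([147.9, 139.9]), 5.9, 511)
tray (array([ 514.8, -335.1]), array([186.1, 229.3]), 0.3, 1825)
shelf (array([636.6,  52.8]), array([291.5, 175.4]), 85.3, 1820) [0.2006 0.2282 0.2312 0.2371 0.2499]
[[-0.914  0.405  0.   ]
 [ 0.405  0.914 -0.   ]
 [-0.     0.    -1.   ]]
```

```bash
cat >> h.py <<'E'
from scipy.ndimage import map_coordinates, gaussian_filter
from scipy.optimize import differential_evolution
def box(lx,ly,z,sides="lrfb",n=40):
    t=np.linspace(-.5,.5,n); o=[]
    for s in sides: o.append({"l":np.c_[t*lx,t*0+ly/2],"r":np.c_[t*lx,t*0-ly/2],"f":np.c_[t*0-lx/2,t*ly],"b":np.c_[t*0+lx/2,t*ly]}[s])
    o=np.vstack(o); return np.c_[o,o[:,0]*0+z]
def fit(M,imgs,g0,w=(.012,.012,.1)):
    """M model pts (local xy, world z); imgs {name:rgb}; returns x,y,yaw,score"""
    G={}
    for n,I in imgs.items():
        L=gaussian_filter(cv2.cvtColor(I,cv2.COLOR_RGB2LAB)[...,0].astype(float),.7)
        G[n]=np.hypot(cv2.Sobel(L,-1,1,0),cv2.Sobel(L,-1,0,1))
    def f(p):
        c,s=np.cos(p[2]),np.sin(p[2]); P=np.c_[M[:,0]*c-M[:,1]*s+p[0],M[:,0]*s+M[:,1]*c+p[1],M[:,2]]; r=0
        for n in G:
            q=proj(n,P); r+=np.sqrt(map_coordinates(G[n],[q[:,1],q[:,0]],order=1)).mean()
        return -r
    r=differential_evolution(f,[(a-b,a+b) for a,b in zip(g0,w)],seed=1,tol=1e-6,maxiter=80,popsize=15)
    return r.x[:2].round(4),round(np.degrees(r.x[2]),2),round(-r.fun,2)
E
python3 - <<'E'
from h import *
I={n:cv2.imread(f"pics/{n}0.png")[:,:,::-1].copy() for n in("top","scene")}
tray=np.vstack([box(.128,.138,.016,"lrb"),box(.114,.124,.016,"lrfb")])
cad=np.vstack([box(.110,.120,.173),box(.08,.012,.224,"lr")])
for k in (("top",),("scene",),("top","scene")):
    J={n:I[n] for n in k}
    print(k,"tray",fit(tray,J,(.526,-.327,.05)),fit(box(.128,.138,.016,"lrb"),J,(.526,-.327,.05)),"caddy",fit(cad,J,(.489,.097,-.13)),fit(cad[:160],J,(.489,.097,-.13)),"\nrack?",fit(box(.12,.226,.23,"f")+[0,0,0],J,(.625,.07,-.13),(.03,.03,.1)))
D=np.load("top0.npy");C=cloud("top",D).reshape(-1,3)
H=C[(abs(C[:,0]-.489)<.06)&(abs(C[:,1]-.097)<.03)&(C[:,2]>.21)&(C[:,2]<.24)];u,s,v=np.linalg.svd(H[:,:2]-H[:,:2].mean(0));print("pca",H.mean(0),np.degrees(np.arctan(v[0,1]/v[0,0])))
E
```

```text
Traceback (most recent call last):
  File "h.py", line 33, in fit
    r=differential_evolution(f,[(a-b,a+b) for a,b in zip(g0,w)],seed=1,tol=1e-6,maxiter=80,popsize=15)
  File "h.py", line 31, in f
    q=proj(n,P); r+=np.sqrt(map_coordinates(G[n],[q[:,1],q[:,0]],order=1)).mean()
  File "h.py", line 13, in proj
    K,T=cam(n); p=np.atleast_2d(P)@T[:3,:3].T+T[:3,3]; p=p@K.T; return p[:,:2]/p[:,2:]
        ~~~^^^
  File "h.py", line 4, in cam
    m=ctrl.camera_model(n); return np.array(m["intrinsics"]),np.array(m["extrinsics"])
ValueError: time passes only in moves, steps and waits
```

```bash
sed -i 's/^def cam(n):/from functools import cache\n@cache\ndef cam(n):/' h.py
python3 - <<'E'
from h import *
I={n:cv2.imread(f"pics/{n}0.png")[:,:,::-1].copy() for n in("top","scene")}
tray=np.vstack([box(.128,.138,.016,"lrb"),box(.114,.124,.016,"lrfb")])
cad=np.vstack([box(.110,.120,.173),box(.08,.012,.224,"lr")])
for k in (("top",),("scene",),("top","scene")):
    J={n:I[n] for n in k}
    print(k,"tray",fit(tray,J,(.526,-.327,.05)),fit(box(.128,.138,.016,"lrb"),J,(.526,-.327,.05)),"caddy",fit(cad,J,(.489,.097,-.13)),fit(cad[:160],J,(.489,.097,-.13)))
D=np.load("top0.npy");C=cloud("top",D).reshape(-1,3)
H=C[(abs(C[:,0]-.489)<.06)&(abs(C[:,1]-.097)<.03)&(C[:,2]>.21)&(C[:,2]<.24)];u,s,v=np.linalg.svd(H[:,:2]-H[:,:2].mean(0));print("pca",H.mean(0),np.degrees(np.arctan(v[0,1]/v[0,0])))
E
```

```text
('top',) tray (array([ 0.5334, -0.3202]), np.float64(5.1), np.float64(7.85)) (array([ 0.5216, -0.3211]), np.float64(5.12), np.float64(7.62)) caddy (array([0.4926, 0.0957]), np.float64(-6.55), np.float64(15.98)) (array([0.4927, 0.0949]), np.float64(-6.24), np.float64(16.47))
('scene',) tray (array([ 0.524 , -0.3324]), np.float64(5.39), np.float64(11.47)) (array([ 0.5157, -0.3334]), np.float64(5.66), np.float64(11.25)) caddy (array([0.4834, 0.0952]), np.float64(-6.68), np.float64(12.54)) (array([0.4832, 0.0935]), np.float64(-6.82), np.float64(12.37))
('top', 'scene') tray (array([ 0.5242, -0.3321]), np.float64(5.6), np.float64(17.36)) (array([ 0.5242, -0.3323]), np.float64(5.56), np.float64(17.26)) caddy (array([0.4933, 0.0952]), np.float64(-6.22), np.float64(27.92)) (array([0.4933, 0.0941]), np.float64(-6.09), np.float64(27.99))
pca [0.48840395 0.09671096 0.22251276] -6.945398622764548
```

Emit:
{"op": "carry_out", "data": {"deltas": [-0.044, -0.04, -0.008, 0, 0, 0, -0.088, -0.08, -0.016, 0, 0, 0, -0.132, -0.12, -0.024, 0, 0, 0, -0.176, -0.16, -0.032, 0, 0, 0, -0.22, -0.2, -0.039, 0, 0, 0], "grip": 100}}

```text
time: 1.62
eef_pos: [0.394, 0.3436, 0.271]
tcp_rot: [0.207, 0.978, 0.0, 0.0]
contact_force: [0.7, -0.5, 1.1]
opening: 0.997
finger_force: 0.0
```

Emit:
{"op": "carry_out", "data": {"deltas": [-0.04, -0.04, 0, 0, 0, -0.06, -0.08, -0.08, 0, 0, 0, -0.12, -0.12, -0.12, 0, 0, 0, -0.18, -0.16, -0.16, 0, 0, 0, -0.24, -0.188, -0.188, 0, 0, 0, -0.302]}}

```text
time: 2.25
eef_pos: [0.4898, 0.095, 0.2706]
tcp_rot: [0.057, 0.998, -0.0, 0.0]
contact_force: [-0.6, 0.6, 0.3]
opening: 0.998
finger_force: 0.0
```

```bash
cat >> h.py <<'E'
from scipy.spatial.transform import Rotation as Ro
def todo(x,y,z,cyaw):
    """delta (tool axes) and z-turn to bring TCP there with tool y along the caddy y at cyaw deg"""
    s=ctrl.get_state(); R=Ro.from_quat(s["tcp_rot"]).as_matrix(); d=R.T@(np.array([x,y,z])-s["eef_pos"])
    a=np.arctan2(R[1,1],R[0,1]); t=np.radians(90+cyaw)-a
    print("t",s["time"].round(2),"pos",s["eef_pos"].round(4),"cyaw",np.degrees(a).round(2)-90,"F",s["contact_force"].round(2),"M",s["wrist_torque"].round(3),"open",round(s["opening"],3),"delta",d.round(4),"rz",round(-t,4), "tilt",R[:,2].round(4))
E
python3 - <<'E'
from h import *
todo(.489,.097,.196,-6.7)
a=[];b=[]
for i in range(6):
    I,D=ctrl.read_camera("top"); a.append(I.astype(float)); b.append(D)
np.save("Ttop.npy",np.median(b,0)); cv2.imwrite("pics/Ttop.png",np.mean(a,0)[:,:,::-1].astype(np.uint8))
im=cv2.imread("pics/Ttop.png")[190:265,325:400]; cv2.imwrite("pics/Ttopc.png",cv2.resize(im,None,fx=8,fy=8,interpolation=cv2.INTER_CUBIC))
z=cloud("top",np.median(b,0))[...,2]
print((z[196:256,330:395][::3,::2]*1000).round().astype(int))
E
```

```text
Traceback (most recent call last):
  File "h.py", line 42, in todo
    print("t",s["time"].round(2),"pos",s["eef_pos"].round(4),"cyaw",np.degrees(a).round(2)-90,"F",s["contact_force"].round(2),"M",s["wrist_torque"].round(3),"open",round(s["opening"],3),"delta",d.round(4),"rz",round(-t,4), "tilt",R[:,2].round(4))
              ^^^^^^^^^^^^^^^
AttributeError: 'float' object has no attribute 'round'
```

```bash
sed -i 's/s\["time"\].round(2)/s["time"]/' h.py
python3 - <<'E'
from h import *
todo(.489,.097,.196,-6.7)
for n in("top","scene"):
    a=[];b=[]
    for i in range(5):
        I,D=ctrl.read_camera(n); a.append(I.astype(float)); b.append(D)
    np.save(f"T{n}.npy",np.median(b,0)); cv2.imwrite(f"pics/T{n}.png",np.mean(a,0)[:,:,::-1].round().astype(np.uint8))
im=cv2.imread("pics/Ttop.png")[190:265,325:400]; im2=cv2.imread("pics/Tscene.png")[270:345,290:365]
cv2.imwrite("pics/Ttopc.png",np.hstack([cv2.resize(i,None,fx=5,fy=5,interpolation=cv2.INTER_CUBIC) for i in(im,im2)]))
z=cloud("top",np.load("Ttop.npy"))[...,2]
for r in (z[196:258,332:392][::3,::2]*1000).round().astype(int): print(*r)
E
```

```text
t 2.25 pos [0.4898 0.095  0.2706] cyaw -6.560000000000002 F [-0.57  0.56  0.32] M [ 0.048 -0.042  0.023] open 0.998 delta [0.0011 0.0019 0.0746] rz 0.0025 tilt [ 8.e-04 -2.e-04 -1.e+00]
0 0 2 2 -1 -2 4 -1 0 -1 3 1 2 4 2 2 0 1 2 0 1 4 2 1 1 2 -1 0 1 2
2 0 0 3 0 1 2 2 1 1 2 1 -2 0 1 -2 0 1 2 3 0 0 0 3 1 1 1 1 2 -1
2 1 5 -1 1 0 0 2 1 2 -1 0 1 1 -1 -1 -1 2 1 2 0 1 14 13 16 1 2 2 -1 3
2 -2 0 -1 14 17 20 18 15 16 17 16 16 11 13 11 3 6 5 5 7 3 5 4 16 0 1 0 0 4
0 0 1 0 11 16 4 4 8 5 3 3 4 6 4 1 5 3 6 4 7 6 4 5 16 1 0 0 1 0
3 2 2 -2 8 16 3 6 2 4 5 7 5 5 5 5 6 5 3 5 3 9 7 5 13 0 0 1 1 1
-2 2 0 1 2 17 3 6 7 4 7 6 8 3 7 6 5 9 3 7 4 8 6 3 15 1 -3 1 -1 1
2 -3 2 2 2 19 7 7 8 7 4 4 7 4 3 5 5 10 6 6 5 7 4 6 10 15 0 3 3 -2
2 0 -1 2 2 16 6 4 8 6 5 3 0 4 3 6 2 10 4 5 4 6 5 3 8 17 -1 -1 1 2
3 1 -1 1 2 14 2 2 7 3 3 2 5 6 5 4 4 8 5 4 6 5 5 6 8 18 1 3 4 -1
1 3 -1 0 2 16 2 7 6 2 3 2 9 7 4 5 7 12 5 4 3 6 5 5 5 15 0 0 1 -1
-2 -2 2 -2 2 16 5 3 7 4 4 6 3 6 4 4 3 6 6 4 4 7 7 5 3 18 2 1 2 2
-2 2 -2 2 -1 12 5 6 6 5 4 3 5 8 6 5 6 7 7 7 4 6 6 3 3 16 -1 0 2 -1
-1 0 0 0 -1 12 13 4 2 4 3 3 2 8 7 6 7 4 2 4 4 5 7 5 5 16 1 2 2 1
0 0 2 -1 1 8 17 6 2 6 6 5 4 3 6 5 7 7 4 6 6 7 4 6 13 17 -1 -1 2 -1
0 1 -2 0 4 2 16 16 18 18 18 20 18 17 15 17 14 15 12 15 -1 0 0 3 0 -3 3 2 2 -1
0 0 -2 0 3 -1 0 -1 -1 0 3 1 19 14 11 14 11 11 13 12 0 1 1 0 -1 -1 0 1 2 1
-2 6 2 -1 0 1 1 1 0 1 -2 0 1 0 2 0 4 1 2 -3 1 -1 -1 4 1 1 0 0 0 -1
1 -2 2 2 0 1 2 -1 0 0 -2 2 1 1 -1 -4 -2 1 1 2 0 3 2 -1 0 2 2 3 2 1
0 -1 -2 -1 -3 3 -1 2 0 -1 0 0 2 -1 2 2 0 4 1 1 -1 2 1 3 3 3 1 3 3 0
-862 -872 -864 -872 -867 -870 -869 -868 -875 -864 -875 -871 -867 -872 -874 -876 -870 -873 -865 -870 -866 -871 -869 -867 -875 -863 -868 -10 -6 -5
```

View pics/Ttopc.png

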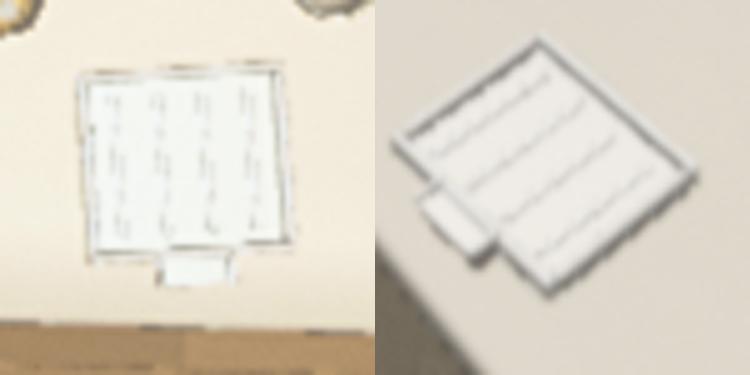

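The tray (top px ~341–383, rows 204–240, lip towards the robot) is clean in depth, so I'll fit its model to the height map.

```bash
cat >> h.py <<'E'
def local(P,p):
    c,s=np.cos(p[2]),np.sin(p[2]); d=P[:,:2]-p[:2]; return d[:,0]*c+d[:,1]*s, -d[:,0]*s+d[:,1]*c
def traycost(p,P):
    x,y=local(P,p); k=x>-.0635; x,y,z=abs(x[k]),abs(y[k]),P[k,2]
    sg=lambda e:1/(1+np.exp(-e/.0006))
    o=sg(np.minimum(.064-x,.069-y)); i=sg(np.minimum(.057-x,.062-y))
    return np.minimum(abs(z-(.016*o-.011*i)),.012).sum()
def rimcost(p,P,z0):  # caddy walls seen from above: near rim height
    x,y=local(P,p); sg=lambda e:1/(1+np.exp(-e/.0006))
    return None
E
python3 - <<'E'
from h import *
A=[]
for n in("top","scene"):
    C=cloud(n,np.load(f"T{n}.npy")).reshape(-1,3)
    P=C[(abs(C[:,0]-.525)<.1)&(abs(C[:,1]+.33)<.1)&(abs(C[:,2])<.03)]; P=P-[0,0,np.median(P[(abs(P[:,0]-.525)>.085)|(abs(P[:,1]+.33)>.085)][:,2])]
    A.append(P)
for P in (A[0],A[1],np.vstack(A)):
    r=differential_evolution(traycost,[(.50,.55),(-.36,-.30),(-.05,.2)],args=(P,),seed=2,tol=1e-7)
    print(r.x[:2].round(4),np.degrees(r.x[2]).round(2),r.fun/len(P))
E
```

```text
[ 0.5312 -0.3249] 5.59 0.001141410597127979
[ 0.5315 -0.323 ] 5.46 0.0010158782408807633
[ 0.5313 -0.3239] 5.48 0.001149715273197833
```

Emit:
{"op": "carry_out", "data": {"deltas": [0.001, 0.002, 0.025, 0, 0, 0, 0.001, 0.002, 0.05, 0, 0, 0.002, 0.001, 0.002, 0.066, 0, 0, 0.002, 0.001, 0.002, 0.074, 0, 0, 0.002, 0.001, 0.002, 0.074, 0, 0, 0.002]}}

```text
time: 3.38
eef_pos: [0.4884, 0.0995, 0.1962]
tcp_rot: [0.058, 0.998, -0.0, -0.0]
contact_force: [0.4, -0.1, -0.7]
opening: 1.006
finger_force: 0.0
```

Emit:
{"op": "carry_out", "data": {"deltas": [0, 0, 0, 0, 0, 0, 0, 0, 0, 0, 0, 0]}}

```text
time: 3.62
eef_pos: [0.489, 0.0993, 0.1973]
tcp_rot: [0.058, 0.998, 0.0, 0.001]
contact_force: [-1.4, 0.2, -0.1]
opening: 1.002
finger_force: 0.0
```

```bash
python3 - <<'E'
from h import *
todo(.4885,.097,.196,-6.7)
E
```

```text
t 3.625 pos [0.489  0.0993 0.1973] cyaw -6.700000000000003 F [-1.37  0.22 -0.1 ] M [ 0.014  0.008 -0.039] open 1.002 delta [ 0.0003 -0.0024  0.0013] rz 0.0001 tilt [ 0.0018 -0.     -1.    ]
```

Emit:
{"op": "carry_out", "data": {"deltas": [0, -0.002, 0.0005, 0, 0, 0, 0, -0.002, 0.0005, 0, 0, 0, 0, -0.002, 0.0005, 0, 0, 0], "grip": 30, "grip_force": 20}}

```text
time: 4.0
eef_pos: [0.4882, 0.0973, 0.1959]
tcp_rot: [0.058, 0.998, 0.0, 0.0]
contact_force: [0.0, -0.1, -0.3]
opening: 0.378
finger_force: 0.0
```

Emit:
{"op": "carry_out", "data": {"deltas": [0, 0, 0, 0, 0, 0, 0, 0, 0, 0, 0, 0, 0, 0, 0, 0, 0, 0], "grip": 0, "grip_force": 20}}

```text
time: 4.38
eef_pos: [0.4882, 0.0976, 0.1959]
tcp_rot: [0.058, 0.998, 0.0, -0.0]
contact_force: [-0.0, 0.7, -0.4]
opening: 0.133
finger_force: 26.3
```

Emit:
{"op": "carry_out", "data": {"deltas": [0, 0, 0, 0, 0, 0, 0, 0, 0, 0, 0, 0, 0, 0, 0, 0, 0, 0], "grip_force": 90}}

```text
time: 4.75
eef_pos: [0.4882, 0.0976, 0.196]
tcp_rot: [0.058, 0.998, 0.0, -0.0]
contact_force: [-0.7, 2.8, 1.6]
opening: 0.126
finger_force: 88.9
```

Emit:
{"op": "carry_out", "data": {"deltas": [0, 0, -0.001, 0, 0, 0, 0, 0, -0.002, 0, 0, 0, 0, 0, -0.004, 0, 0, 0, 0, 0, -0.006, 0, 0, 0, 0, 0, -0.006, 0, 0, 0]}}

```text
time: 5.38
eef_pos: [0.4882, 0.0972, 0.202]
tcp_rot: [0.058, 0.998, -0.0, -0.0]
contact_force: [0.7, 0.0, -2.8]
opening: 0.122
finger_force: 88.2
```

```bash
python3 - <<'E'
from h import *
todo(.4885,.097,.196,-6.7)
E
```

```text
t 5.375 pos [0.4882 0.0972 0.202 ] cyaw -6.700000000000003 F [ 0.67  0.02 -2.77] M [-0.104 -0.082 -0.034] open 0.122 delta [-0.0003 -0.0001  0.006 ] rz 0.0 tilt [-2.e-04 -4.e-04 -1.e+00]
```

```bash
python3 - <<'E'
from h import *
# rack frame guess: bar at caddy +80 along x -> rack x=-48 ; caddy origin rack x=-128
th=np.radians(-6.7); o=np.array([.4885,.097])+.128*np.array([np.cos(th),np.sin(th)])
print("rack origin",o.round(4))
for n in("top","scene"):
    for src in ("T%s.npy"%n,n+"0.npy"):
        C=cloud(n,np.load(src)).reshape(-1,3); x,y=local(C,[*o,th]); z=C[:,2]
        k=(z>.15)&(z<.28)&(abs(y)<.11)
        print(src)
        for a in range(-72,-20,3):
            m=k&(x>a/1000)&(x<(a+3)/1000)
            if m.sum()>5: print(a,m.sum(),(np.percentile(z[m],[2,10,25,50,75,90])*1000).round(1))
E
```

```text
rack origin [0.6156 0.0821]
Ttop.npy
-72 9 [157.9 158.5 173.1 174.3 174.9 175.1]
-66 6 [158.  158.7 160.  161.5 164.6 165.9]
-60 79 [230.3 231.5 231.8 232.7 233.4 234.1]
-57 80 [228.6 229.8 230.7 231.9 233.1 233.9]
-54 84 [228.  229.  229.3 230.  230.7 231.3]
-51 81 [227.8 228.6 229.3 230.1 230.8 231.3]
-48 83 [228.1 228.7 229.5 230.2 230.6 231.5]
-45 81 [228.3 228.8 229.2 229.9 230.4 231.3]
-42 83 [227.8 228.6 229.3 229.9 230.5 231.2]
-39 83 [227.9 228.8 229.3 230.  230.8 231.3]
-36 83 [228.  228.6 229.3 230.  230.6 232.1]
-33 82 [228.3 228.6 229.4 230.  230.5 231.3]
-30 86 [228.5 228.9 229.5 230.4 231.  231.7]
-27 85 [228.  228.6 229.6 230.3 231.3 267.7]
-24 71 [228.3 228.9 229.5 230.4 231.3 232.3]
-21 57 [228.6 228.9 229.8 230.4 231.2 232.8]
top0.npy
-72 9 [154.7 156.4 171.8 174.6 176.8 177.4]
-66 6 [158.9 159.9 161.4 162.  162.5 163. ]
-60 76 [228.  229.9 231.  232.8 234.  235.3]
-57 79 [227.3 229.1 230.9 232.1 233.6 235.4]
-54 86 [225.8 227.4 228.3 229.4 230.8 232.1]
-51 81 [226.6 227.4 228.6 229.8 230.8 232.2]
-48 84 [226.5 227.3 228.1 229.7 231.  232.8]
-45 79 [226.3 227.2 228
[... 1053 characters left out ...]
3 258.  270. ]
scene0.npy
-63 19 [164.3 166.6 230.3 232.  234.3 234.8]
-60 60 [164.6 175.2 226.6 230.8 233.1 234.4]
-57 79 [163.6 166.  179.1 204.7 231.1 232.4]
-54 56 [162.4 169.7 175.2 228.3 230.9 232.5]
-51 52 [168.2 172.4 199.6 229.4 231.2 233. ]
-48 45 [168.6 171.9 227.8 230.3 231.3 232.7]
-45 35 [169.9 228.  229.1 230.6 231.8 232.9]
-42 40 [163.2 222.4 228.5 230.7 231.7 233.2]
-39 57 [161.2 164.9 175.2 229.3 230.7 232.4]
-36 41 [164.1 172.4 228.6 230.3 231.4 232.5]
-33 31 [226.8 228.1 228.8 230.1 231.8 232.1]
-30 65 [227.  228.4 230.6 233.  250.5 270.8]
-27 78 [228.7 230.1 232.  243.1 260.1 272.4]
-24 58 [226.5 228.2 230.8 245.3 261.2 272.6]
-21 36 [227.5 229.1 230.3 232.  239.4 264.8]
```

```bash
python3 - <<'E'
from h import *
C=cloud("scene",np.load("Tscene.npy")).reshape(-1,3); x,y=local(C,[.6156,.0821,np.radians(-6.7)]); z=C[:,2]
k=(z>.12)&(z<.23)&(abs(abs(y)-.03)<.011)&(x>-.064)&(x<-.025)
for a in np.array([x,y,z]).T[k][np.argsort(-z[k])]: print(*(a*1000).round().astype(int),end=" | ")
E
```

```text
-53 37 230 | -50 28 230 | -40 -21 230 | -48 40 230 | -37 -29 230 | -44 32 230 | -50 -34 230 | -42 -32 230 | -49 22 229 | -32 26 229 | -50 -27 229 | -26 -21 229 | -60 -33 229 | -38 30 229 | -52 -38 229 | -60 -39 229 | -60 29 229 | -30 -37 229 | -40 25 229 | -27 -32 229 | -34 22 228 | -56 33 217 | -56 -23 217 | -55 27 216 | -55 -29 216 | -54 -34 215 | -56 -31 214 | -53 24 213 | -55 26 213 | -55 -36 213 | -56 34 212 | -56 26 208 | -56 34 208 | -56 -28 208 | -55 -35 208 | -52 26 207 | -54 23 206 | -57 33 204 | -56 -29 204 | -56 27 203 | -55 -34 203 | -56 -29 200 | -56 27 199 | -55 -35 199 | -52 27 198 | -55 37 197 | -56 27 195 | -55 -34 195 | -53 27 194 | -55 -27 194 | -56 36 193 | -57 34 191 | -56 28 191 | -53 26 190 | -55 -34 190 | -56 -27 190 | -56 -35 187 | -54 26 187 | -56 -28 186 | -53 -35 186 | -38 27 184 | -56 37 184 | -55 31 184 | -38 -28 184 | -37 -34 183 | -54 25 183 | -37 36 182 | -53 -36 182 | -56 29 181 | -38 -36 181 | -55 -32 180 | -55 -25 180 | -56 37 180 | -38 35 180 | -38 28 179 | -38 -27 179 | -54 26 178 | -57 28 178 | -53 -35 178 | -56 -33 177 | -38 -35 176 | -56 -25 176 | -38 28 175 | -55 24 175 | -51 24 174 | -38 36 174 | -53 -36 174 | -38 -26 174 | -48 -33 174 | -39 -37 174 | -56 -33 173 | -46 36 172 | -47 25 172 | -48 31 172 | -50 -36 172 | -47 -37 172 | -36 25 172 | -56 31 171 | -56 -25 171 | -57 -36 171 | -48 -41 171 | -35 -35 170 | -38 29 170 | -55 26 170 | -51 24 170 | -51 -37 169 | -37 -26 169 | -38 37 169 | -36 24 168 | -53 -34 168 | -52 -39 167 | -56 -24 166 | -55 33 165 | -38 -26 165 | -37 -32 165 | -38 37 165 | -34 -33 164 | -54 27 164 | -56 -33 164 | -57 -26 164 | -39 26 164 | -53 -34 164 | -37 32 163 | -36 25 163 | -40 -22 163 | -40 34 163 | -39 -28 163 | -50 27 163 | -35 -35 162 | -38 -33 161 | -56 33 161 | -55 26 161 | -54 -35 160 | -51 26 159 | -36 27 158 |
```

Emit:
{"op": "carry_out", "data": {"deltas": [0, 0, -0.003, 0, 0, 0, 0, 0, -0.006, 0, 0, 0, 0, 0, -0.009, 0, 0, 0, 0, 0, -0.012, 0, 0, 0, 0, 0, -0.015, 0, 0, 0]}}

```text
time: 6.0
eef_pos: [0.4882, 0.0974, 0.217]
tcp_rot: [0.058, 0.998, 0.0, 0.0]
contact_force: [1.5, 0.1, -4.1]
opening: 0.121
finger_force: 88.0
```

Emit:
{"op": "carry_out", "data": {"deltas": [-0.001, 0, -0.004, 0, 0, 0, -0.002, 0, -0.008, 0, 0, 0, -0.002, 0, -0.012, 0, 0, 0, -0.002, 0, -0.016, 0, 0, 0, -0.002, 0, -0.018, 0, 0, 0]}}

```text
time: 6.62
eef_pos: [0.4904, 0.0971, 0.2353]
tcp_rot: [0.058, 0.998, -0.0, 0.0]
contact_force: [0.2, 0.2, -2.0]
opening: 0.119
finger_force: 88.1
```

```bash
python3 - <<'E'
from h import *
todo(.4885,.097,.249,-6.7)
E
```

```text
t 6.625 pos [0.4904 0.0971 0.2353] cyaw -6.689999999999998 F [ 0.16  0.16 -1.95] M [ 0.01  -0.003  0.027] open 0.119 delta [ 0.0018 -0.0004 -0.0137] rz 0.0002 tilt [ 6.e-04 -0.e+00 -1.e+00]
```

Emit:
{"op": "carry_out", "data": {"deltas": [0, 0, -0.002, 0, 0, 0, 0, 0, -0.004, 0, 0, 0, 0, 0, -0.006, 0, 0, 0, 0, 0, -0.006, 0, 0, 0]}}

```text
time: 7.12
eef_pos: [0.4903, 0.0971, 0.241]
tcp_rot: [0.058, 0.998, 0.0, 0.0]
contact_force: [0.6, 0.2, -3.3]
opening: 0.126
finger_force: 88.1
```

Emit:
{"op": "carry_out", "data": {"deltas": [0, 0, -0.001, 0, 0, 0, 0, 0, -0.002, 0, 0, 0, 0, 0, -0.002, 0, 0, 0]}}

```text
time: 7.5
eef_pos: [0.4903, 0.0971, 0.243]
tcp_rot: [0.058, 0.998, 0.0, 0.0]
contact_force: [0.3, -0.9, -2.8]
opening: 0.122
finger_force: 88.1
```

Emit:
{"op": "carry_out", "data": {"deltas": [0, 0, -0.001, 0, 0, 0, 0, 0, -0.001, 0, 0, 0]}}

```text
time: 7.75
eef_pos: [0.4903, 0.0971, 0.2439]
tcp_rot: [0.058, 0.998, 0.0, 0.0]
contact_force: [0.1, -0.1, -3.1]
opening: 0.12
finger_force: 88.1
```

Emit:
{"op": "carry_out", "data": {"deltas": [0, 0, -0.001, 0, 0, 0, 0, 0, -0.001, 0, 0, 0]}}

```text
time: 8.0
eef_pos: [0.4903, 0.0972, 0.245]
tcp_rot: [0.058, 0.998, 0.0, 0.0]
contact_force: [-0.0, -0.0, -3.5]
opening: 0.124
finger_force: 88.1
```

Emit:
{"op": "carry_out", "data": {"deltas": [0, 0, -0.001, 0, 0, 0, 0, 0, -0.001, 0, 0, 0]}}

```text
time: 8.25
eef_pos: [0.4903, 0.0972, 0.2459]
tcp_rot: [0.058, 0.998, -0.0, 0.0]
contact_force: [0.0, -0.1, -3.3]
opening: 0.124
finger_force: 88.1
```

```bash
python3 - <<'E'
from h import *
todo(.4885,.097,.249,-6.7)
E
```

```text
t 8.25 pos [0.4903 0.0972 0.2459] cyaw -6.689999999999998 F [ 0.01 -0.15 -3.26] M [-0.004  0.028 -0.018] open 0.124 delta [ 0.0017 -0.0004 -0.0031] rz 0.0002 tilt [ 2.e-04 -0.e+00 -1.e+00]
```

Emit:
{"op": "carry_out", "data": {"deltas": [0, 0, -0.001, 0, 0, 0, 0, 0, -0.001, 0, 0, 0]}}

```text
time: 8.5
eef_pos: [0.4903, 0.0971, 0.247]
tcp_rot: [0.058, 0.998, -0.0, 0.0]
contact_force: [0.6, -1.0, -2.0]
opening: 0.126
finger_force: 88.1
```

```bash
python3 - <<'E'
from h import *
todo(.4885,.097,.249,-6.7)
E
```

```text
t 8.5 pos [0.4903 0.0971 0.247 ] cyaw -6.689999999999998 F [ 0.63 -0.96 -1.96] M [ 0.001  0.005 -0.037] open 0.126 delta [ 0.0018 -0.0003 -0.002 ] rz 0.0002 tilt [ 3.e-04 -0.e+00 -1.e+00]
```

Emit:
{"op": "carry_out", "data": {"deltas": [0, 0, -0.001, 0, 0, 0, 0, 0, -0.001, 0, 0, 0]}}

```text
time: 8.75
eef_pos: [0.4903, 0.0972, 0.248]
tcp_rot: [0.058, 0.998, 0.0, 0.0]
contact_force: [0.7, 0.1, -3.0]
opening: 0.122
finger_force: 88.1
```

```bash
python3 - <<'E'
from h import *
todo(.4885,.097,.249,-6.7)
E
```

```text
t 8.75 pos [0.4903 0.0972 0.248 ] cyaw -6.689999999999998 F [ 0.7   0.1  -3.05] M [ 0.01  -0.007 -0.01 ] open 0.122 delta [ 0.0018 -0.0004 -0.001 ] rz 0.0002 tilt [ 3.e-04  0.e+00 -1.e+00]
```

Emit:
{"op": "carry_out", "data": {"deltas": [0, 0, -0.001, 0, 0, 0, 0, 0, -0.001, 0, 0, 0]}}

```text
time: 9.0
eef_pos: [0.4903, 0.0972, 0.249]
tcp_rot: [0.058, 0.998, -0.0, 0.0]
contact_force: [-0.3, -0.4, -3.3]
opening: 0.127
finger_force: 88.1
```

```bash
python3 - <<'E'
from h import *
todo(.4885,.097,.249,-6.7)
E
```

```text
t 9.0 pos [0.4903 0.0972 0.249 ] cyaw -6.689999999999998 F [-0.28 -0.45 -3.3 ] M [ 0.01  -0.041  0.001] open 0.127 delta [ 0.0017 -0.0004 -0.    ] rz 0.0002 tilt [ 2.e-04 -0.e+00 -1.e+00]
```

```bash
python3 - <<'E'
from h import *
o=[.6156,.0821,np.radians(-6.7)]
for n in("scene","top"):
    D=np.median([ctrl.read_camera(n)[1] for _ in range(5)],0); np.save(f"L{n}.npy",D)
    C=cloud(n,D).reshape(-1,3); x,y=local(C,o); z=C[:,2]
    def st(t,a,b,c,d,e,f):
        k=(x>a)&(x<b)&(y>c)&(y<d)&(z>e)&(z<f); print(n,t,k.sum(),(np.percentile(z[k],[25,50,75,95])*1000).round(1) if k.sum() else "")
    st("frontrim",-.188,-.175,-.055,.055,.205,.245)
    st("siderimR",-.175,-.08,-.064,-.052,.205,.245)
    st("siderimL",-.175,-.08,.052,.064,.205,.245)
    st("shelf",-.05,-.03,-.1,.1,.2,.25)
    k=(x>-.064)&(x<-.025)&(abs(y)<.06)&(z>.15)&(z<.226)
    print(sorted(((np.array([z,x,y]).T[k])*1000).round().astype(int).tolist(),reverse=True)[:45])
E
```

```text
scene frontrim 87 [214.1 222.5 228.4 229.9]
scene siderimR 186 [212.  218.8 226.  229.2]
scene siderimL 59 [209.9 215.9 224.  228.5]
scene shelf 206 [229.7 230.4 231.  232. ]
[[219, -56, 49], [218, -59, 51], [217, -56, -53], [217, -59, -52], [217, -61, 54], [216, -55, 27], [216, -55, -29], [216, -56, 34], [216, -61, -49], [216, -61, -55], [216, -62, 51], [215, -54, -34], [215, -55, -21], [215, -57, -32], [215, -63, -53], [214, -57, 31], [214, -59, 52], [212, -52, 25], [212, -55, 27], [212, -55, -35], [209, -62, -51], [208, -52, 25], [208, -55, 27], [208, -55, -35], [208, -56, 33], [208, -56, -29], [205, -56, -30], [204, -53, 25], [202, -55, 36], [202, -55, 29], [201, -57, 25], [200, -56, -29], [199, -53, 26], [196, -54, 24], [191, -56, -34], [186, -56, -34], [185, -38, -29], [185, -52, -34], [184, -38, 34], [182, -37, 30], [181, -52, -35], [180, -38, 35], [180, -38, 27], [180, -55, -32], [179, -37, -34]]
top frontrim 24 [227.6 228.3 228.8 229.9]
top siderimR 87 [226.7 228.  228.7 229.7]
top siderimL 9 [216.4 228.1 228.8 229.8]
top shelf 504 [229.3 230.1 230.8 231.9]
[[218, -60, 53], [218, -60, 50], [218, -60, -50], [216, -62, -54], [215, -62, -51], [215, -63, 54], [215, -63, 51], [165, -62, 40], [165, -62, -42], [164, -62, -39], [158, -61, 38], [156, -64, 38], [152, -59, -40], [152, -63, 36], [151, -59, -37], [151, -60, 36], [151, -62, 46], [150, -58, 43], [150, -59, 46]]
```

Emit:
{"op": "carry_out", "data": {"deltas": [0, 0, -0.0005, 0, 0, 0, 0, 0, -0.0005, 0, 0, 0]}}

```text
time: 9.75
eef_pos: [0.4903, 0.0972, 0.2494]
tcp_rot: [0.058, 0.998, 0.0, 0.0]
contact_force: [-0.2, 0.2, -2.6]
opening: 0.125
finger_force: 88.1
```

```bash
python3 - <<'E'
from h import *
todo(.4885,.097,.249,-6.7)
E
```

```text
t 9.75 pos [0.4903 0.0972 0.2494] cyaw -6.689999999999998 F [-0.21  0.24 -2.65] M [ 0.001  0.009 -0.014] open 0.125 delta [ 0.0017 -0.0004  0.0004] rz 0.0001 tilt [ 1.e-04  0.e+00 -1.e+00]
```

Emit:
{"op": "carry_out", "data": {"deltas": [0, 0, -0.001, 0, 0, 0, 0, 0, -0.001, 0, 0, 0]}}

```text
time: 10.0
eef_pos: [0.4901, 0.0971, 0.25]
tcp_rot: [0.058, 0.998, -0.0, -0.0]
contact_force: [0.5, 0.4, -4.6]
opening: 0.122
finger_force: 88.0
```

```bash
python3 - <<'E'
from h import *
todo(.4885,.097,.249,-6.7)
E
```

```text
t 10.0 pos [0.4901 0.0971 0.25  ] cyaw -6.700000000000003 F [ 0.52  0.35 -4.63] M [ 0.02  -0.067 -0.007] open 0.122 delta [ 0.0016 -0.0003  0.001 ] rz 0.0001 tilt [-3.e-04  0.e+00 -1.e+00]
```

Emit:
{"op": "carry_out", "data": {"deltas": [0, 0, 0, 0, 0, 0]}}

```text
time: 10.12
eef_pos: [0.4901, 0.0971, 0.2501]
tcp_rot: [0.058, 0.998, -0.0, -0.0]
contact_force: [-0.1, -0.2, -4.5]
opening: 0.12
finger_force: 88.0
```

```bash
python3 - <<'E'
from h import *
todo(.4885,.097,.249,-6.7)
E
```

```text
t 10.125 pos [0.4901 0.0971 0.2501] cyaw -6.689999999999998 F [-0.06 -0.15 -4.51] M [-0.008 -0.024  0.022] open 0.12 delta [ 0.0016 -0.0003  0.0011] rz 0.0001 tilt [-3.e-04 -1.e-04 -1.e+00]
```

Light contact with the shelf at TCP z ≈ 0.2498. I'll back off to mid-gap and draw out slowly.

Emit:
{"op": "carry_out", "data": {"deltas": [0, 0, 0.0015, 0, 0, 0, 0, 0, 0.0015, 0, 0, 0, 0.002, 0, 0.0015, 0, 0, 0, 0.004, 0, 0.0015, 0, 0, 0]}}

```text
time: 10.62
eef_pos: [0.4862, 0.0976, 0.249]
tcp_rot: [0.058, 0.998, 0.0, 0.0]
contact_force: [-0.3, 1.4, -3.3]
opening: 0.123
finger_force: 88.2
```

```bash
python3 - <<'E'
from h import *
todo(.4885,.097,.249,-6.7)
E
```

```text
t 10.625 pos [0.4862 0.0976 0.249 ] cyaw -6.689999999999998 F [-0.34  1.37 -3.29] M [-0.008 -0.011 -0.045] open 0.123 delta [-0.0024 -0.0003 -0.    ] rz 0.0002 tilt [ 2.e-04 -0.e+00 -1.e+00]
```

Emit:
{"op": "carry_out", "data": {"deltas": [0.002, 0, 0, 0, 0, 0, 0.004, 0, 0, 0, 0, 0, 0.006, 0, 0, 0, 0, 0]}}

```text
time: 11.0
eef_pos: [0.4801, 0.0983, 0.2489]
tcp_rot: [0.058, 0.998, -0.0, 0.0]
contact_force: [0.3, 0.7, -1.8]
opening: 0.126
finger_force: 88.2
```

Emit:
{"op": "carry_out", "data": {"deltas": [0.003, 0, 0, 0, 0, 0, 0.006, 0, 0, 0, 0, 0, 0.009, 0, 0, 0, 0, 0, 0.012, 0, 0, 0, 0, 0, 0.015, 0, 0, 0, 0, 0]}}

```text
time: 11.62
eef_pos: [0.4652, 0.1001, 0.2488]
tcp_rot: [0.058, 0.998, -0.0, 0.0]
contact_force: [-0.2, -0.7, -2.9]
opening: 0.122
finger_force: 88.2
```

```bash
python3 - <<'E'
from h import *
todo(.4885,.097,.249,-6.7)
E
```

```text
t 11.625 pos [0.4652 0.1001 0.2488] cyaw -6.689999999999998 F [-0.22 -0.69 -2.86] M [0.016 0.053 0.034] open 0.122 delta [-0.0235 -0.0003 -0.0002] rz 0.0002 tilt [ 0. -0. -1.]
```

Emit:
{"op": "carry_out", "data": {"deltas": [0.005, 0, 0, 0, 0, 0, 0.01, 0, 0, 0, 0, 0, 0.016, 0, 0, 0, 0, 0, 0.021, 0, 0, 0, 0, 0, 0.025, 0, 0, 0, 0, 0]}}

```text
time: 12.25
eef_pos: [0.4402, 0.103, 0.2488]
tcp_rot: [0.058, 0.998, -0.0, 0.0]
contact_force: [0.3, -0.1, -3.3]
opening: 0.125
finger_force: 88.2
```

Emit:
{"op": "carry_out", "data": {"deltas": [-0.002, -0.025, 0, 0, 0, 0, -0.007, -0.065, 0, 0, 0, 0, -0.014, -0.11, 0, 0, 0, -0.03, -0.021, -0.155, 0, 0, 0, -0.07, -0.028, -0.2, 0, 0, 0, -0.1]}}

```text
time: 12.88
eef_pos: [0.4449, -0.1003, 0.249]
tcp_rot: [0.008, 1.0, -0.0, 0.0]
contact_force: [0.3, 0.6, -3.0]
opening: 0.127
finger_force: 88.2
```

```bash
python3 - <<'E'
from h import *
todo(.5313,-.324,.235,5.5)
E
```

```text
t 12.875 pos [ 0.4449 -0.1003  0.249 ] cyaw -0.9000000000000057 F [ 0.31  0.58 -3.02] M [-0.037 -0.017 -0.002] open 0.127 delta [-0.0899 -0.2223  0.0141] rz -0.1117 tilt [ 8.e-04 -2.e-04 -1.e+00]
```

Emit:
{"op": "carry_out", "data": {"deltas": [-0.015, -0.045, 0, 0, 0, -0.02, -0.035, -0.09, 0, 0, 0, -0.05, -0.055, -0.14, 0, 0, 0, -0.08, -0.075, -0.19, 0, 0, 0, -0.1, -0.09, -0.222, 0, 0, 0, -0.112]}}

```text
time: 13.5
eef_pos: [0.5317, -0.3248, 0.2485]
tcp_rot: [-0.047, 0.999, -0.0, -0.0]
contact_force: [0.6, -0.3, -2.7]
opening: 0.124
finger_force: 88.3
```

Emit:
{"op": "carry_out", "data": {"deltas": [0, 0, 0.02, 0, 0, 0, 0, 0, 0.04, 0, 0, 0, 0, 0, 0.06, 0, 0, 0, 0, 0, 0.06, 0, 0, 0]}}

```text
time: 14.0
eef_pos: [0.5298, -0.3203, 0.1854]
tcp_rot: [-0.048, 0.999, 0.002, -0.002]
contact_force: [0.3, -0.8, -2.2]
opening: 0.122
finger_force: 88.2
```

```bash
python3 - <<'E'
from h import *
todo(.5313,-.324,.145,5.5)
for n in("scene","top"):
    a=[];b=[]
    for i in range(5):
        I,D=ctrl.read_camera(n); a.append(I.astype(float)); b.append(D)
    np.save(f"P{n}.npy",np.median(b,0)); cv2.imwrite(f"pics/P{n}.png",np.mean(a,0)[:,:,::-1].round().astype(np.uint8))
im=cv2.imread("pics/Ptop.png")[180:265,315:410]; im2=cv2.imread("pics/Pscene.png")[220:345,260:390]
im=cv2.resize(im,(390,375),interpolation=2);im2=cv2.resize(im2,(390,375),interpolation=2)
cv2.imwrite("pics/Pc.png",np.hstack([im,im2]))
C=cloud("top",np.load("Ptop.npy")).reshape(-1,3); k=(abs(C[:,0]-.53)<.1)&(abs(C[:,1]+.32)<.09)
for lo,hi in((.09,.2),(.11,.13),(.115,.14)):
    P=C[k&(C[:,2]>lo)&(C[:,2]<hi)]; print(lo,hi,rect(P),np.percentile(P[:,2],[10,50,90]).round(4))
E
```

```text
t 14.0 pos [ 0.5298 -0.3203  0.1854] cyaw 5.510000000000005 F [ 0.31 -0.81 -2.22] M [ 0.018 -0.005  0.042] open 0.122 delta [-0.0014 -0.004   0.0404] rz 0.0001 tilt [-0.0049  0.0042 -1.    ]
0.09 0.2 (array([ 546.1, -319.7]), array([140.2, 117.7]), 5.4, 430) [0.103  0.1642 0.1707]
0.11 0.13 (array([ 533.4, -321.2]), array([ 99.1, 122.8]), 2.0, 55) [0.1134 0.1199 0.1282]
0.115 0.14 (array([ 533.3, -321.2]), array([ 98.4, 123.5]), 1.6, 71) [0.1164 0.1268 0.1371]
```

View pics/Pc.png

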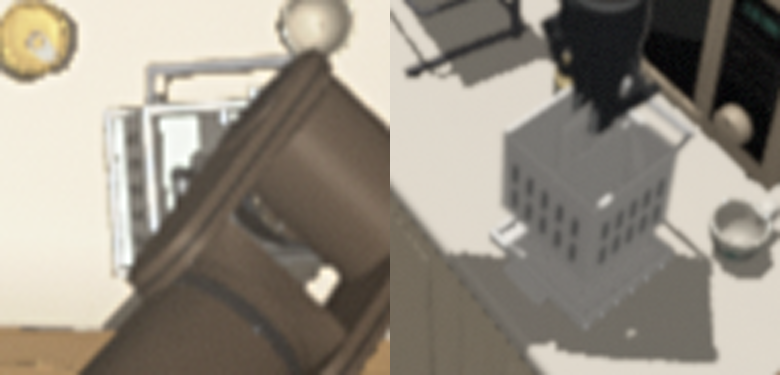

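Emit:
{"op": "carry_out", "data": {"deltas": [0, 0, 0, 0, 0, 0, 0, 0, 0, 0, 0, 0]}}

```text
time: 14.75
eef_pos: [0.5313, -0.3224, 0.1888]
tcp_rot: [-0.048, 0.999, 0.0, -0.0]
contact_force: [0.1, 0.3, -3.5]
opening: 0.124
finger_force: 88.2
```

```bash
cat >> h.py <<'E'
def rimfit(n,D,g,zr,w=.012,t=.0015):
    C=cloud(n,D).reshape(-1,3); k=(abs(C[:,0]-g[0])<.085)&(abs(C[:,1]-g[1])<.085)&(abs(C[:,2]-zr)<.007); P=C[k]
    def f(p):
        x,y=local(P,p); d=np.maximum(abs(x)-.055,abs(y)-.060)+t
        return -np.exp(-(d/.0015)**2).sum()
    r=differential_evolution(f,[(g[0]-w,g[0]+w),(g[1]-w,g[1]+w),(g[2]-.06,g[2]+.06)],seed=1,tol=1e-7)
    return n,r.x[:2].round(4),np.degrees(r.x[2]).round(2),round(-r.fun,1),len(P)
E
python3 - <<'E'
from h import *
todo(.5313,-.324,.145,5.5)
s=ctrl.get_state()
for n in("scene","top"):
    D=np.median([ctrl.read_camera(n)[1] for _ in range(5)],0); np.save(f"P{n}.npy",D)
    print("now",rimfit(n,D,[*s["eef_pos"][:2],np.radians(5.5)],s["eef_pos"][2]-.023+.0005))
    for t in("%s0.npy"%n,"T%s.npy"%n): print("start",rimfit(n,np.load(t),[.4885,.097,np.radians(-6.7)],.174))
todo(.5313,-.324,.145,5.5)
E
```

```text
t 14.75 pos [ 0.5313 -0.3224  0.1888] cyaw 5.450000000000003 F [ 0.08  0.26 -3.5 ] M [ 0.054  0.018 -0.004] open 0.124 delta [ 0.0001 -0.0016  0.0438] rz -0.0009 tilt [-1.e-04  0.e+00 -1.e+00]
now ('scene', array([ 0.53  , -0.3236]), np.float64(5.34), np.float64(211.2), 445)
start ('scene', array([0.487 , 0.0974]), np.float64(-6.85), np.float64(97.6), 279)
start ('scene', array([0.4866, 0.0975]), np.float64(-6.79), np.float64(118.9), 289)
now ('top', array([ 0.5314, -0.3215]), np.float64(4.3), np.float64(60.6), 223)
start ('top', array([0.4896, 0.0964]), np.float64(-6.14), np.float64(134.7), 320)
start ('top', array([0.489 , 0.0972]), np.float64(-7.04), np.float64(78.3), 177)
t 15.25 pos [ 0.5313 -0.3224  0.1888] cyaw 5.450000000000003 F [-0.11  0.51 -3.19] M [-0.009 -0.001  0.004] open 0.122 delta [ 0.0002 -0.0016  0.0438] rz -0.0008 tilt [-0.  0. -1.]
```

Emit:
{"op": "carry_out", "data": {"deltas": [0, -0.0015, 0.01, 0, 0, 0, 0, -0.0015, 0.02, 0, 0, 0, 0, -0.0015, 0.03, 0, 0, 0, 0, -0.0015, 0.035, 0, 0, 0, 0, -0.0015, 0.035, 0, 0, 0]}}

```text
time: 15.88
eef_pos: [0.5312, -0.3236, 0.153]
tcp_rot: [-0.048, 0.999, 0.0, -0.001]
contact_force: [-0.6, 0.1, -2.9]
opening: 0.121
finger_force: 88.2
```

```bash
cat > q.py <<'E'
from h import *
todo(.5313,-.324,.145,5.5)
s=ctrl.get_state(); e=s["eef_pos"]; zr=e[2]-.023
for n in("scene","top"):
    a=[];b=[]
    for i in range(5):
        I,D=ctrl.read_camera(n); a.append(I.astype(float)); b.append(D)
    D=np.median(b,0); cv2.imwrite(f"pics/Q{n}.png",np.mean(a,0)[:,:,::-1].round().astype(np.uint8)); np.save(f"Q{n}.npy",D)
    C=cloud(n,D).reshape(-1,3)
    def line(P,ax,lab,h,lo,hi):
        x,y=local(P,[e[0],e[1],np.radians(5.5)]); q=(x,y)[ax]; r=(y,x)[ax]
        k=(abs(q-h)<.010)&(r>lo)&(r<hi)
        if k.sum()>8: print(n,lab,k.sum(),"outer pct",(np.percentile(q[k]-h,[2,10,50,90,98])*1000).round(1))
    R=C[abs(C[:,2]-zr)<.006]; T=C[abs(C[:,2]-.0155)<.005]
    for lab,ax,h,lo,hi in(("rim L",1,.060,-.05,.05),("rim R",1,-.060,-.05,.05),("rim B",0,.055,-.055,.055),("rim F",0,-.055,-.055,.055)): line(R,ax,lab,h,lo,hi)
    for lab,ax,h,lo,hi in(("tray L",1,.069,-.06,.06),("tray R",1,-.069,-.06,.06),("tray B",0,.064,-.065,.065),("tray F",0,-.064,-.065,.065)): line(T,ax,lab,h,lo,hi)
E
python3 q.py; python3 - <<'E'
import cv2,numpy as np
im=cv2.imread("pics/Qscene.png")[235:345,270:385]; im2=cv2.imread("pics/Qtop.png")[185:255,325:400]
cv2.imwrite("pics/Qc.png",np.hstack([cv2.resize(im,(480,460),interpolation=2),cv2.resize(im2,(320,460),interpolation=2)]))
E
```

```text
t 15.875 pos [ 0.5312 -0.3236  0.153 ] cyaw 5.450000000000003 F [-0.62  0.12 -2.94] M [-0.003  0.013  0.014] open 0.121 delta [-0.0001 -0.0004  0.008 ] rz -0.0008 tilt [-1.e-03  9.e-04 -1.e+00]
scene rim L 73 outer pct [-5.4 -4.9 -3.2 -0.5  0.5]
scene rim R 92 outer pct [-1.  -0.4  0.7  3.5  4.7]
scene rim B 56 outer pct [-5.1 -4.6 -3.1 -0.2  1.3]
scene rim F 111 outer pct [-1.  -0.2  1.1  4.1  6.1]
scene tray R 104 outer pct [-0.2  0.2  2.5  5.9  6.9]
scene tray F 154 outer pct [-9.6 -7.1  0.2  4.4  5.9]
top rim L 44 outer pct [-5.5 -5.  -2.1 -0.2  0.2]
top rim B 43 outer pct [-4.  -3.7 -1.2  1.4  1.8]
top rim F 11 outer pct [1.9 2.3 4.8 5.6 5.8]
top tray L 80 outer pct [-7.7 -7.  -4.  -1.5 -0.8]
top tray B 23 outer pct [-9.2 -6.5 -2.8 -0.5 -0.2]
```

View pics/Qc.png

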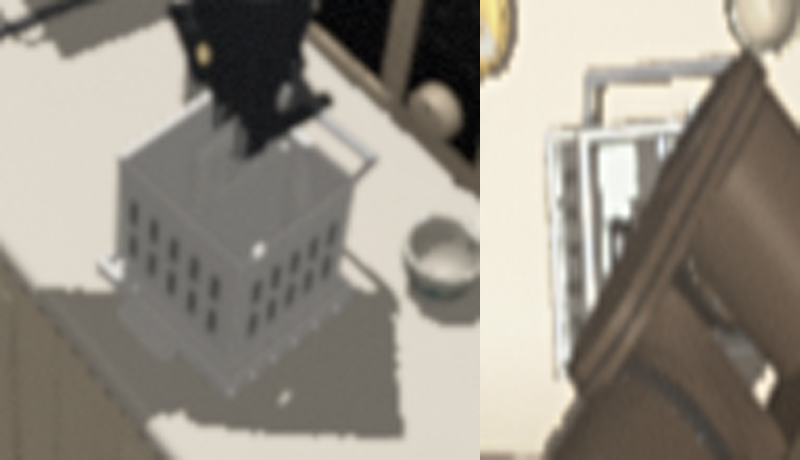

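Emit:
{"op": "carry_out", "data": {"deltas": [0, 0, 0.001, 0, 0, 0, 0, 0, 0.002, 0, 0, 0, 0, 0, 0.003, 0, 0, 0, 0, 0, 0.004, 0, 0, 0]}}

```text
time: 16.88
eef_pos: [0.5314, -0.3239, 0.1497]
tcp_rot: [-0.048, 0.999, 0.0, -0.0]
contact_force: [0.3, -0.9, -1.4]
opening: 0.123
finger_force: 88.2
```

Emit:
{"op": "carry_out", "data": {"deltas": [0, 0, 0.001, 0, 0, 0, 0, 0, 0.001, 0, 0, 0]}}

```text
time: 17.12
eef_pos: [0.5314, -0.3239, 0.1487]
tcp_rot: [-0.048, 0.999, 0.0, -0.0]
contact_force: [0.3, -0.3, -2.2]
opening: 0.12
finger_force: 88.2
```

```bash
python3 - <<'E'
from h import *
todo(.5313,-.324,.140,5.5)
E
```

```text
t 17.125 pos [ 0.5314 -0.3239  0.1487] cyaw 5.450000000000003 F [ 0.31 -0.27 -2.2 ] M [-0.008  0.013 -0.017] open 0.12 delta [ 0.0001 -0.0001  0.0087] rz -0.0008 tilt [-2.e-04  2.e-04 -1.e+00]
```

Emit:
{"op": "carry_out", "data": {"deltas": [0, 0, 0.001, 0, 0, 0, 0, 0, 0.001, 0, 0, 0]}}

```text
time: 17.38
eef_pos: [0.5314, -0.3239, 0.1477]
tcp_rot: [-0.048, 0.999, 0.0, -0.0]
contact_force: [0.2, -0.0, -3.3]
opening: 0.126
finger_force: 88.2
```

```bash
python3 - <<'E'
from h import *
todo(.5313,-.324,.140,5.5)
E
```

```text
t 17.375 pos [ 0.5314 -0.3239  0.1477] cyaw 5.450000000000003 F [ 0.18 -0.04 -3.27] M [-0.029  0.032  0.028] open 0.126 delta [ 0.0001 -0.0001  0.0077] rz -0.0008 tilt [-2.e-04  1.e-04 -1.e+00]
```

Emit:
{"op": "carry_out", "data": {"deltas": [0, 0, 0.001, 0, 0, 0, 0, 0, 0.001, 0, 0, 0]}}

```text
time: 17.62
eef_pos: [0.5314, -0.3239, 0.1467]
tcp_rot: [-0.048, 0.999, 0.0, -0.0]
contact_force: [0.1, 0.5, -3.0]
opening: 0.129
finger_force: 88.2
```

```bash
python3 - <<'E'
from h import *
todo(.5313,-.324,.140,5.5)
E
```

```text
t 17.625 pos [ 0.5314 -0.3239  0.1467] cyaw 5.450000000000003 F [ 0.12  0.47 -2.95] M [ 0.016  0.005 -0.049] open 0.129 delta [ 0.0001 -0.0001  0.0067] rz -0.0008 tilt [-1.e-04  1.e-04 -1.e+00]
```

Emit:
{"op": "carry_out", "data": {"deltas": [0, 0, 0.001, 0, 0, 0, 0, 0, 0.002, 0, 0, 0, 0, 0, 0.002, 0, 0, 0]}}

```text
time: 18.0
eef_pos: [0.5314, -0.3238, 0.1446]
tcp_rot: [-0.048, 0.999, 0.0, -0.0]
contact_force: [0.3, 0.6, -4.0]
opening: 0.124
finger_force: 88.2
```

```bash
python3 - <<'E'
from h import *
todo(.5313,-.324,.140,5.5)
E
```

```text
t 18.0 pos [ 0.5314 -0.3238  0.1446] cyaw 5.450000000000003 F [ 0.3   0.57 -4.04] M [ 0.015  0.028 -0.027] open 0.124 delta [ 0.0001 -0.0002  0.0046] rz -0.0008 tilt [-2.e-04  2.e-04 -1.e+00]
```

Inside the tray, no contact. The ribs should be met near TCP z ≈ 0.140.

Emit:
{"op": "carry_out", "data": {"deltas": [0, 0, 0.001, 0, 0, 0, 0, 0, 0.002, 0, 0, 0, 0, 0, 0.003, 0, 0, 0, 0, 0, 0.003, 0, 0, 0]}}

```text
time: 18.5
eef_pos: [0.5314, -0.3238, 0.1417]
tcp_rot: [-0.048, 0.999, 0.0, -0.0]
contact_force: [0.4, -0.5, -2.9]
opening: 0.129
finger_force: 88.2
```

Emit:
{"op": "carry_out", "data": {"deltas": [0, 0, 0.001, 0, 0, 0, 0, 0, 0.001, 0, 0, 0]}}

```text
time: 18.75
eef_pos: [0.5314, -0.3239, 0.1407]
tcp_rot: [-0.048, 0.999, 0.0, -0.0]
contact_force: [0.0, -0.5, -2.6]
opening: 0.122
finger_force: 88.2
```

```bash
python3 - <<'E'
from h import *
todo(.5313,-.324,.140,5.5)
E
```

```text
t 18.75 pos [ 0.5314 -0.3239  0.1407] cyaw 5.459999999999994 F [ 0.02 -0.51 -2.59] M [ 0.017 -0.069  0.001] open 0.122 delta [ 0.0001 -0.0001  0.0007] rz -0.0008 tilt [-1.e-04  1.e-04 -1.e+00]
```

Emit:
{"op": "carry_out", "data": {"deltas": [0, 0, 0.0005, 0, 0, 0, 0, 0, 0.0005, 0, 0, 0]}}

```text
time: 19.0
eef_pos: [0.5315, -0.324, 0.1404]
tcp_rot: [-0.048, 0.999, -0.0, 0.0]
contact_force: [0.9, -0.2, -3.0]
opening: 0.121
finger_force: 88.5
```

Emit:
{"op": "carry_out", "data": {"deltas": [0, 0, 0.0005, 0, 0, 0, 0, 0, 0.0005, 0, 0, 0]}}

```text
time: 19.25
eef_pos: [0.5317, -0.3239, 0.1403]
tcp_rot: [-0.048, 0.999, -0.0, 0.0]
contact_force: [-0.6, 0.6, -0.7]
opening: 0.124
finger_force: 88.6
```

Emit:
{"op": "carry_out", "data": {"deltas": [0, 0, 0, 0, 0, 0, 0, 0, 0, 0, 0, 0], "grip_force": 20}}

```text
time: 19.5
eef_pos: [0.5317, -0.3239, 0.1403]
tcp_rot: [-0.048, 0.999, -0.0, 0.0]
contact_force: [0.6, 1.6, 0.5]
opening: 0.126
finger_force: 88.7
```

Emit:
{"op": "carry_out", "data": {"deltas": [0, 0, 0, 0, 0, 0, 0, 0, 0, 0, 0, 0, 0, 0, 0, 0, 0, 0, 0, 0, 0, 0, 0, 0], "grip": 45}}

```text
time: 20.0
eef_pos: [0.5315, -0.324, 0.1398]
tcp_rot: [-0.048, 0.999, -0.0, 0.0]
contact_force: [-1.2, 0.1, 0.2]
opening: 0.45
finger_force: 0.0
```

Released cleanly. Lift away, clear the view, and check.

Emit:
{"op": "carry_out", "data": {"deltas": [0, 0, -0.01, 0, 0, 0, 0, 0, -0.03, 0, 0, 0, 0, 0, -0.06, 0, 0, 0, 0, 0, -0.1, 0, 0, 0, 0, 0, -0.14, 0, 0, 0]}}

```text
time: 20.62
eef_pos: [0.5316, -0.324, 0.2831]
tcp_rot: [-0.048, 0.999, -0.001, 0.001]
contact_force: [-0.2, 0.8, 0.2]
opening: 0.455
finger_force: 0.0
```

Emit:
{"op": "carry_out", "data": {"deltas": [0.01, 0.05, 0, 0, 0, 0, 0.03, 0.1, 0, 0, 0, 0, 0.05, 0.15, 0, 0, 0, 0, 0.05, 0.2, 0, 0, 0, 0, 0.05, 0.25, 0, 0, 0, 0]}}

```text
time: 21.25
eef_pos: [0.4577, -0.0785, 0.282]
tcp_rot: [-0.047, 0.999, -0.001, 0.002]
contact_force: [0.1, 0.2, -0.2]
opening: 0.449
finger_force: 0.0
```

```bash
python3 - <<'E'
from h import *
todo(.48,-.08,.28,5.5)
for n in("scene","top"):
    a=[];b=[]
    for i in range(5):
        I,D=ctrl.read_camera(n); a.append(I.astype(float)); b.append(D)
    D=np.median(b,0); cv2.imwrite(f"pics/E{n}.png",np.mean(a,0)[:,:,::-1].round().astype(np.uint8))
    print(rimfit(n,D,[.5313,-.324,np.radians(5.5)],.118))
    C=cloud(n,D).reshape(-1,3); x,y=local(C,[.5313,-.324,np.radians(5.5)]); z=C[:,2]
    for lab,k in(("L",(abs(y-.0585)<.003)&(abs(x)<.05)),("R",(abs(y+.0585)<.003)&(abs(x)<.05)),("B",(abs(x-.0535)<.003)&(abs(y)<.05)),("F",(abs(x+.0535)<.003)&(abs(y)<.05))):
        k&=(z>.11)&(z<.13); print(n,lab,k.sum(),(np.median(z[k])*1000).round(1))
    for q,g in(("honey_jar",0),("small_tin",0),("espresso_cup",0)):
        r=ctrl.find_in(n,q)[0]; print(q,r["uv"],round(r["score"],2))
im=cv2.imread("pics/Escene.png")[100:350,180:420]; im2=cv2.imread("pics/Etop.png")[180:265,315:410]
cv2.imwrite("pics/Ec.png",np.hstack([cv2.resize(im,(440,458),interpolation=2),cv2.resize(im2,(360,458),interpolation=2)]))
E
```

```text
t 21.25 pos [ 0.4577 -0.0785  0.282 ] cyaw 5.409999999999997 F [ 0.15  0.18 -0.25] M [ 0.082 -0.024  0.047] open 0.449 delta [-0.0221 -0.0036  0.0021] rz -0.0015 tilt [ 0.0034 -0.0012 -1.    ]
('scene', array([ 0.5307, -0.3249]), np.float64(5.46), np.float64(214.4), 500)
scene L 85 119.0
scene R 88 119.0
scene B 66 118.7
scene F 96 118.6
honey_jar [238.0, 180.4] 0.6
small_tin [323.3, 246.6] 0.68Traceback (most recent call last):
  File "<stdin>", line 13, in <module>
IndexError: list index out of range
```

```bash
python3 - <<'E'
from h import *
im=cv2.imread("pics/Escene.png")[100:350,180:420]; I,D=ctrl.read_camera("top"); im2=I[170:265,150:420,::-1]
print(rimfit("top",D,[.5313,-.324,np.radians(5.5)],.118))
cv2.imwrite("pics/Ec.png",np.hstack([cv2.resize(im,(300,312),interpolation=2),cv2.resize(im2,(500,312),interpolation=2)]))
E
```

```text
('top', array([ 0.5322, -0.3233]), np.float64(5.19), np.float64(128.6), 374)
```

View pics/Ec.png

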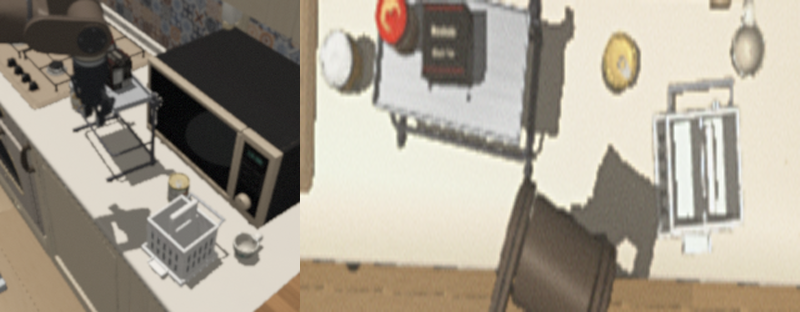

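The caddy sits upright in the tray at about (698, 170) in the right crop. The tin, cup, jar and shelf items are all where they were, and the arm is clear of everything.

```bash
python3 -c "
from plant import ctrl
print(ctrl.sign_off())"
```

```text
the job is handed in; nothing more can be done
None
```

The caddy is off the hooks and sits upright, level and fully home in its drip tray. Nothing else visibly moved, and the job was handed in at about 22 s of the 69 s allowed.

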